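# Open the drop-front bread bin onto its pull-out supports

### The job

Open the wooden bread bin so that its front flap serves as a shelf. First pick up the spice jar that stands in the way in front of the bin and set it upright on the worktop out of the flap's way; then pull both slide-out supports fully out, turn the latch knob a full quarter turn clockwise to release the flap, and swing the flap forward and gently down until it lies level on both supports. Do not disturb the lemon, the garlic or the salt shaker.

Things in the scene. Friction and masses are not known exactly. Their poses are not given: they have to be found in the camera images.
- bread_bin: Fixed slant-front wooden bread bin, 220 (x) x 294 (y) x 230 (z) mm. Origin: centre of its underside on the worktop; front faces its own -x (the robot), +y is its left seen from the robot, z up. Lower 100 mm of the front upright, at x = -0.110; above it the closed flap leans back 45 degrees to the flat top, which carries a match box. Supports slide out of the upright front at y = +-0.115.
- flap_hinge (a point): Middle of the flap's hinge line (along the bin's y), at x = -0.110, z = 0.100 of the bin. Turns with the flap: z points from hinge to free edge, -x is the outward normal of the outer face, which carries the knob. Flap 150 mm long, 262 wide, 14 thick: outer face at x = 0 of this point (with a 3 mm trim frame), inner face at x = +0.014.
- flap_edge (a point): Middle of the flap's free edge: 150 mm from the hinge, half-way through its thickness.
- flap (a joint): Flap angle, rad: 0 closed (leaning back 45 degrees), 0.785 upright, 2.356 level, pointing to the front. Hinge friction 0.3 N m (damping 0.12 N m s) holds it wherever it is left. Supports that are out stop it about level (2.35 to 2.38); without them it can sink to 2.8. The latch blocks it (within about 0.05) until the knob is turned past about 1.3.
- latch (a joint): Latch knob angle, rad: near 0 latched, bar along the hinge line; 1.571 (stop) released, bar up and down the slope. Opens clockwise seen facing the flap; friction 0.08 N m. A steel tongue on the flap's inner side turns with it, reaching 33 mm behind the outer face and 48 mm from the axis: up the slope when latched, sideways when released.
- latch_grip (a point): Grip point of the steel latch knob, on its axis, 26 mm outside the flap's outer face, 122 mm up the slope from the hinge. Turns with knob and flap: x points into the flap along the knob axis, y along the bar. Bar 46 mm long, 12 wide, standing 5 to 33 mm off the flap on a 38 mm round base 6 thick. Opening turns the point by +1.571 rad about its own +x.
- support_left (a joint): How far the left support (bin y = +0.115) is pulled out, m: 0 = in, 0.100 = fully out (stop). Slides along the bin's -x, friction 1.5 N, stays where left.
- support_right (a joint): The same for the right support (bin y = -0.115).
- support_left_knob (a point): Centre of the left support's round steel knob: 22 mm in diameter, 20 mm long along the bin's x, on a 12 mm diameter neck; 85 mm above the worktop, 22 mm in front of the end of the wooden support (20 mm wide, 27 high, top at z = 0.099).
- support_right_knob (a point): The same for the right support.
- spice_jar: Spice jar standing in front of the bin, loose: upright round glass jar with a dark cap, 41 mm in diameter, 105 mm high, about 0.11 kg. Origin: centre of its underside, z up. Free worktop to set it on: x from 0.36; to the right (y < -0.2) only up to x = 0.45, where a tall dish rack begins; a wall stands at y = +0.42; wall cabinets hang 0.53 m above the worktop from about x = 0.62.
- lemon: Loose lemon, 83 x 58 x 58 mm; bystander. Origin: underside centre.
- garlic: Loose garlic bulb, 53 x 54 x 53 mm; bystander. Origin: underside centre.
- salt_shaker: Loose small salt shaker, 44 mm in diameter, 90 mm high; bystander. Origin: underside centre.

How it is judged:
By the outcome, as a careful person would: the job done as asked, in the order asked, and still so for the second after the job is handed in, with the robot touching nothing.
It also fails if it takes over 72 s, if anything falls off the work surface, if the arm or the gripper's body presses on something with over 40 N, if the wrist force passes 120 N, or if a joint passes its speed limit or range.

### The arm

A 6-joint arm with a two-finger parallel gripper is mounted at the origin on a cart in front of the work surface, level with it; the furniture and walls round the work are solid. World frame = base frame: x ahead of the robot, y to its left, z up, the work surface at z = 0. Lengths are in mm, angles in rad, forces in N, time in s.
With the tool pointing down it reaches from about 350 to 975 mm from the base axis. Payload 7.1 kg.
Tool frame: the origin (TCP) lies at the very end of the fingers, on their centre line; the grasp point (between the pads) lies 19 mm behind it (pinch_z is the distance from the TCP to the grasp point, in mm); z points along the fingers, y is the line along which they close (so a half turn about z gives the same grasp; the last joint's range is limited). The gripper opens to 88 mm and grips with 3 to 60 N. Pads are 20 mm wide; open, the fingers measure 115 mm over their backs; the gripper's body (75 mm by 178 mm) begins 61 mm behind the grasp point.
Start: joints at [-1.215, 0.423, 1.63, -0, 1.089, -0.019], TCP at [228.82, -581.589, 222.675] pointing down, gripper open.
Joint ranges: [-3, 3], [-0.9, 2.11], [0.09, 2.58], [-1.31, 4.45], [0.11, 2.69], [-2.54, 2.54]. Speed limits (rad/s): [2.39, 2.39, 3.01, 3.14, 3.14, 3.14].

### API

Orientations are given as a unit quaternion [w, x, y, z].
In Python, from station import get_state, grab_frame, job_done, pinch_z gives the robot as it stands.
- The arm moves only by the tool send_rows, never from a script. Its arguments are lists of equal length, an entry for each row: "slide": the shift along the tool's x, y, z in fractions of the full range, 1 being 0.8 m, a list of three; "dr": the turn, a rotation vector about the tool's x, y, z in normalised numbers (1 is 180 degrees), a list of three. A call has exactly 10 rows; each row is the pose to reach, as a shift and turn from the pose commanded when the call began, along the tool's axes at that moment; what a row does not reach only later rows make up. A row lasts 1/10 s, in which the tool goes at most 50 mm and 8.59 degrees, less where a joint would pass 70% of its speed; a pose out of reach is approached as far as the arm can. No shift or turn number may pass 1 either way. A call with a gripper value outside its range is refused whole. "fingers" is the opening, from 0 (shut) to 1 (fully open), set as the call begins (left out, the last holds). The fingers move at their own pace and stop on an object; the grip force is fixed at half the most. Time passes only in rows, so rows that repeat a pose let the fingers close, or fill a call up. It gives the time, the measured TCP pose, the force, the opening and the grip force at its end, in the units of the state.
- get_state(): the state, without advancing time (a new reading comes with each control period).
- grab_frame(name): name is "scene" or "top" or "wrist"; returns a dict with "pixels" (400x640x3 uint8, red, green, blue), "K" (3x3 intrinsics, pixels), "distortion" ([k1, k2, p1, p2, k3] as OpenCV has them; the pictures are not rectified), "R" (3x3) and "t" (3): a world point X has camera coordinates R X + t. Camera axes: x right, y down, z forward; pixel columns grow to the right and rows downward; lengths in mm; the calibration is good to about 2 mm. A picture is of the moment at which its call begins. There is no depth.
- job_done(): hands the job in; it is judged then, once.
The state is a dict: "time": time; "q": joint angles; "joint_vel": joint speeds; "effort": joint torques, N m; "eef_pos": TCP position; "eef_rot": TCP orientation; "force": force on the tool from outside, world axes, zero at the start; "ft_torque": the same for the moment, N m; "width": finger opening in mm; "gripper_force": force on a finger pad.
Only numpy, scipy, OpenCV 4.12 (cv2) and the standard library are available. Lean on these libraries where they do the work, as an engineer would, in place of code of your own. Each camera call takes 0.05 s, during which the arm holds its last target. There are 200 camera calls.

## Working session

There is one attempt and no reset: what is moved stays moved. The work goes in short steps, Python scripts to look and compute and a tool call to move; the robot and the scene stay as the last step left them, time stands still between calls to the robot, and variables do not carry over. Pictures are saved under pics/ and viewed, at most 14 in all, crops included, and the job is handed in when it is done.

Besides the shell and the picture viewer there is one more tool, called after "Emit:" as name(argument=value, ...) on one line, values as JSON. send_rows: Moves the arm, as the interface text tells. Its arguments: {"type":"object","properties":{"slide":{"type":"array"},"dr":{"type":"array"},"fingers":{"type":"number"}},"required":["slide","dr"]}

```bash
mkdir -p pics; ls; python3 - <<'E'
from station import *
import cv2
print(get_state(), pinch_z)
for n in ["scene","top"]:
    f=grab_frame(n); cv2.imwrite(f"pics/{n}0.png",f["pixels"][:,:,::-1])
    print(n,f["K"],f["distortion"],f["R"],f["t"])
E
```

```text
pics
{'time': 0.0, 'q': array([-1.21501433e+00,  4.23852473e-01,  1.63070564e+00, -5.61814411e-06,
        1.08864363e+00, -1.90125795e-02]), 'joint_vel': array([ 0.00129915, -0.00130905,  0.00031321,  0.00078816, -0.0020067 ,
       -0.00215481]), 'effort': array([-1.58180712e-03, -5.44629335e+01, -2.73662907e+01,  6.44382834e-02,
        2.28886586e-02, -1.32126120e-04]), 'eef_pos': array([ 228.61270849, -581.06112092,  221.88831551]), 'eef_rot': array([-7.92748633e-04,  9.82491893e-01,  1.86303604e-01, -1.37286298e-04]), 'force': array([0.56574334, 0.27194361, 0.60951846]), 'ft_torque': array([-0.05609663,  0.02766029, -0.0209296 ]), 'gripper_force': 0.0, 'width': 87.61526697618864} 18.700000000000003
scene [[484.643478     0.         317.55943085]
 [  0.         484.643478   203.40751343]
 [  0.           0.           1.        ]] [0.03585931 0.         0.         0.         0.        ] [[ 0.80899049 -0.58748438 -0.01991207]
 [-0.30000593 -0.38351622 -0.8734482 ]
 [ 0.50550057  0.71258503 -0.48650977]] [-450.7413293   258.63184903 1304.25884932]
top [[366.73252777   0.         318.07600141]
 [  0.         366.73252777 202.76620959]
 [  0.           0.           1.        ]] [-0.06125165  0.          0.          0.          0.        ] [[-0.01038248 -0.99991677 -0.00765838]
 [-0.99174886  0.01127572 -0.12769909]
 [ 0.12777482  0.00626935 -0.99178339]] [ -46.8739368   546.07115701 1120.34439314]
```

View pics/scene0.png

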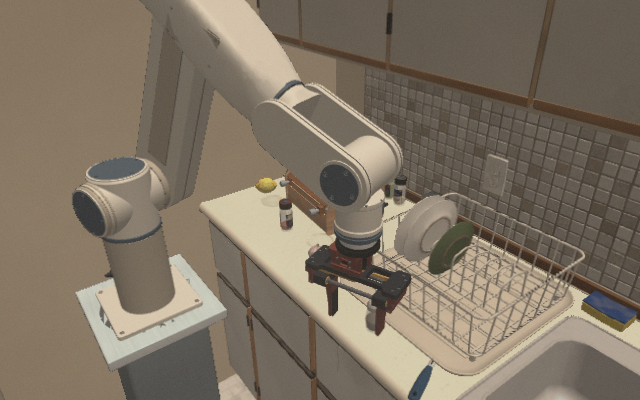

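View pics/top0.png

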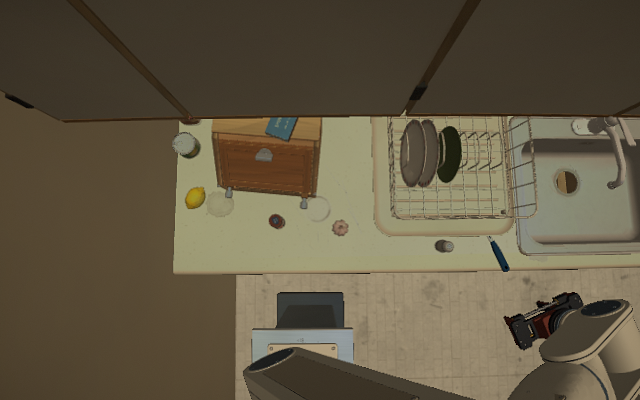

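The scene view shows the jar at (286,214), the lemon at (265,185), and the bin behind the arm. In the top view the support knobs are at about (229,192) and (304,204), the latch is at (264,155), the jar at (277,221), the lemon at (195,198), the garlic at (340,227) and the shaker at (444,246).

```bash
cat > h.py <<'E'
import numpy as np, cv2
from station import *
from scipy.spatial.transform import Rotation as R
def ray(f,uv):
    p=cv2.undistortPoints(np.array([[uv]],float),f["K"],np.array(f["distortion"]))[0,0]
    Rm=np.array(f["R"]);return -Rm.T@np.array(f["t"]),Rm.T@np.array([p[0],p[1],1])
def onz(f,uv,z):
    o,d=ray(f,uv);return o+d*(z-o[2])/d[2]
def proj(f,X):
    Rm=np.array(f["R"]);return cv2.projectPoints(np.array(X,float).reshape(-1,3),cv2.Rodrigues(Rm)[0],np.array(f["t"],float),f["K"],np.array(f["distortion"]))[0][:,0]
def tri(obs):
    A=0;b=0
    for f,uv in obs:
        o,d=ray(f,uv);d=d/np.linalg.norm(d);M=np.eye(3)-np.outer(d,d);A=A+M;b=b+M@o
    return np.linalg.solve(A,b)
def rot():
    q=get_state()["eef_rot"];return R.from_quat([q[1],q[2],q[3],q[0]])
E
python3 - <<'E'
from h import *
f=grab_frame("top")
im=f["pixels"][:,:,::-1]
cv2.imwrite("pics/c1.png",cv2.resize(im[110:260,165:365],None,fx=4,fy=4,interpolation=cv2.INTER_CUBIC))
for n,uv,z in [("L",(229,192),85),("R",(304,204),85),("latch",(264,155),190),("jar",(277,221),105),("lemon",(195,198),29),("garlic",(340,227),26),("salt",(444,246),90),("frontL",(216,190),100),("frontR",(316,196),100),("discL",(220,204),0),("discR",(318,209),0)]:
    print(n,onz(f,uv,z).round(0))
s=grab_frame("scene")["pixels"][:,:,::-1]
cv2.imwrite("pics/c2.png",cv2.resize(s[150:270,240:400],None,fx=5,fy=5,interpolation=cv2.INTER_CUBIC))
E
```

```text
L [575. 217.  85.]
R [536. -11.  85.]
latch [661.  95. 190.]
jar [484.  68. 105.]
lemon [566. 341.  29.]
garlic [ 469. -121.   26.]
salt [ 405. -426.   90.]
frontL [579. 253. 100.]
frontR [558. -47. 100.]
discL [550. 268.   0.]
discR [530. -52.   0.]
```

View pics/c1.png

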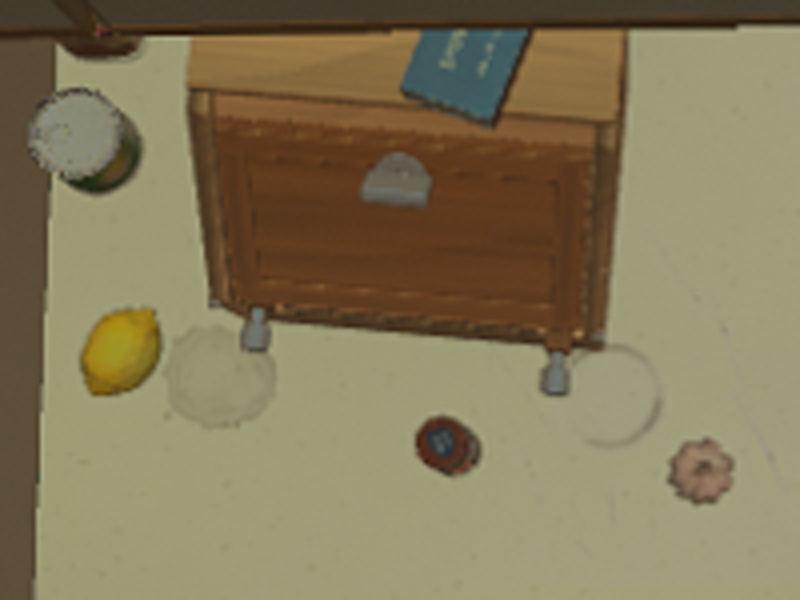

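View pics/c2.png

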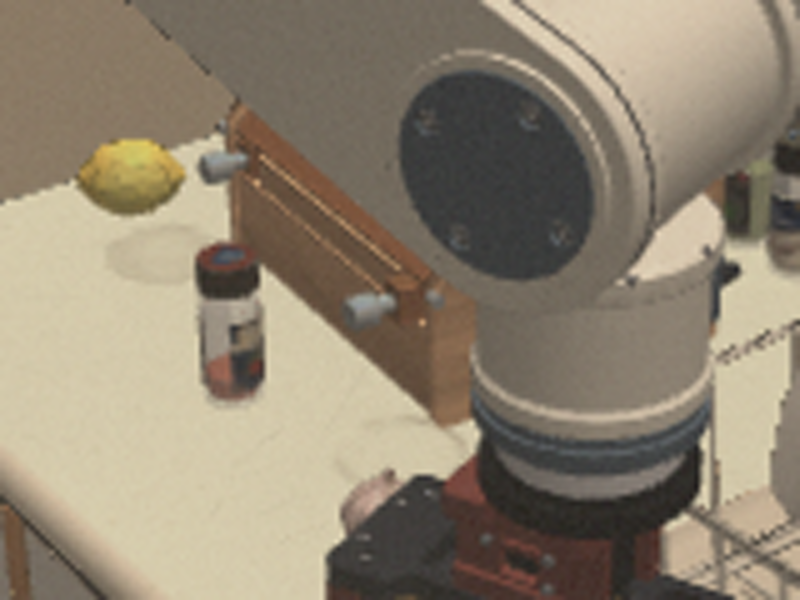

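The crops show the latch bar at (264,155), left knob head at (229,194), right knob head at (304,205) with its support already slightly out, jar cap centre at about (275,220). The two pale discs are only marks on the worktop.

```bash
python3 - <<'E'
from h import *
f=grab_frame("top");s=grab_frame("scene")
c=lambda x,y:((x+.5)/4-.5+165,(y+.5)/4-.5+110)
d=lambda x,y:((x+.5)/5-.5+240,(y+.5)/5-.5+150)
a=onz(f,c(212,303),100);b=onz(f,c(605,348),100);print("hinge",a,b,np.linalg.norm(a-b),np.degrees(np.arctan2(*(a-b)[:2])))
a=onz(f,c(190,90),230);b=onz(f,c(627,123),230);print("topfront",a,b,np.linalg.norm(a-b),np.degrees(np.arctan2(*(a-b)[:2])))
print("L",onz(f,c(256,336),85),tri([(f,c(256,336)),(s,d(215,166))]))
print("R",onz(f,c(555,380),85),tri([(f,c(555,380)),(s,d(362,310))]))
print("jarcap",onz(f,c(440,441),105),tri([(f,c(440,441)),(s,d(228,254))]))
print("jar base scene",onz(s,d(233,395),0))
print("bin base right front",onz(s,d(443,425),0))
print("lemon",onz(f,c(122,350),29),"garlic",onz(f,c(701,471),26))
E
```

```text
hinge [593.34487324 248.56403245 100.        ] [555.64207519 -46.8594673  100.        ] 297.8196521167719 7.272936261253499
topfront [716.42344822 230.73148554 230.        ] [688.64601352 -64.62047361 230.        ] 296.6552976998392 5.372783348377872
L [570.16131783 218.39032218  85.        ] [568.19288862 218.47993795  88.09000554]
R [533.92572721  -8.80083157  85.        ] [532.7888834   -8.40307568  87.41765988]
jarcap [487.14649292  75.23020423 105.        ] [486.70708462  75.14352939 106.98710466]
jar base scene [485.09894795  77.45859094   0.        ]
bin base right front [572.94234717 -36.84964863   0.        ]
lemon [568.97444069 340.83516584  29.        ] garlic [ 467.80531661 -120.5437379    26.        ]
```

```bash
cat >> h.py <<'E'
YAW=np.radians(-6.8)
def tool(yaw_deg,pitch_deg=0,roll_deg=0):
    """pitch 0: tool down, x ahead; pitch p: fingers tilt forward-up by p; roll about tool z"""
    return R.from_euler('z',yaw_deg,degrees=True)*R.from_euler('y',-pitch_deg,degrees=True)*R.from_euler('x',180,degrees=True)*R.from_euler('z',roll_deg,degrees=True)
def go(p,r,n=None):
    s=get_state();r0=rot();d=r0.inv().apply(np.array(p)-s["eef_pos"]);v=(r0.inv()*r).as_rotvec(degrees=True)
    print("slide",d.round(1),"dr",v.round(1),"|",np.linalg.norm(d).round())
E
python3 - <<'E'
from h import *
print(tool(0,30).apply([0,0,1]))
go([480,76,222],tool(-7))
E
```

```text
[ 5.00000000e-01 -1.22464680e-16 -8.66025404e-01]
slide [ 474.5 -519.8    0.7] dr [-0.   0.  28.5] | 704.0
```

Units first: shifts go in shares of 0.8 m and turns go in shares of 180 degrees. So -370 mm / 800 = -0.4625, -222 mm / 800 = -0.2775, 20 degrees / 180 = 0.1111.

Emit:
send_rows(slide=[[0.0425,-0.0463,0],[0.085,-0.0925,0],[0.1275,-0.1388,0],[0.17,-0.185,0],[0.2125,-0.2313,0],[0.255,-0.2775,0],[0.2975,-0.3238,0],[0.34,-0.37,0],[0.3825,-0.4163,0],[0.425,-0.4625,0]], dr=[[0,0,0.0111],[0,0,0.0222],[0,0,0.0333],[0,0,0.0444],[0,0,0.0556],[0,0,0.0667],[0,0,0.0778],[0,0,0.0889],[0,0,0.1],[0,0,0.1111]], fingers=1)

```text
time: 1.3
eef_pos: [409.3, -113.2, 223.0]
eef_rot: [0.0, 1.0, 0.012, 0.0]
force: [1.0, -1.2, 0.5]
width: 88.1
gripper_force: 0.0
```

```bash
python3 - <<'E'
from h import *
go([430,76,230],tool(-7))
E
```

```text
slide [  25.2 -188.7   -7. ] dr [ 0.  -0.1  8.4] | 191.0
```

In the tool's units: -189 mm / 800 = -0.2363, -155 mm / 800 = -0.1938, 8 degrees / 180 = 0.0444.

Emit:
send_rows(slide=[[0.005,-0.0388,0],[0.01,-0.0775,0],[0.015,-0.1163,0],[0.02,-0.155,-0.0063],[0.025,-0.1938,-0.0088],[0.0313,-0.2363,-0.0088],[0.0313,-0.2363,-0.0088],[0.0313,-0.2363,-0.0088],[0.0313,-0.2363,-0.0088],[0.0313,-0.2363,-0.0088]], dr=[[0,0,0.0111],[0,0,0.0222],[0,0,0.0333],[0,0,0.0444],[0,0,0.0444],[0,0,0.0444],[0,0,0.0444],[0,0,0.0444],[0,0,0.0444],[0,0,0.0444]])

```text
time: 2.3
eef_pos: [428.8, 73.6, 229.6]
eef_rot: [0.0, 0.998, -0.058, -0.0]
force: [0.3, -0.9, 0.2]
width: 87.9
gripper_force: 0.0
```

```bash
python3 - <<'E'
from h import *
f=grab_frame("wrist");cv2.imwrite("pics/w1.png",f["pixels"][:,:,::-1])
o,d=ray(f,(320,200));print(o,d,get_state()["eef_pos"])
go([486.5,76,44],tool(-7))
E
```

```text
[495.14750471  65.31106221 392.23444585] [-0.22354895  0.02732525 -0.97462398] [428.90308167  73.58394677 229.65326972]
slide [ 57.   -9.1 185.6] dr [0.  0.  0.4] | 194.0
```

View pics/w1.png

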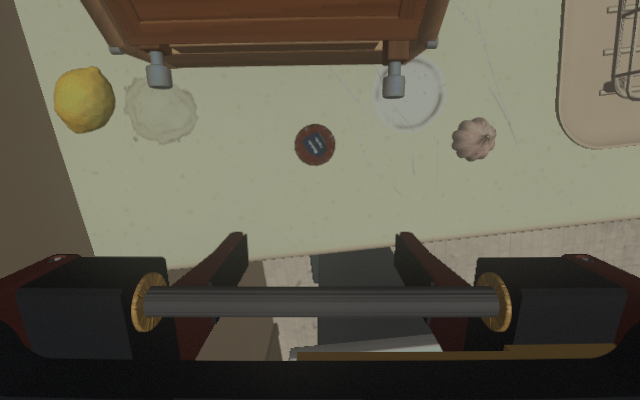

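The wrist view shows the jar cap at (315,145), left knob head at (159,77), right knob head at (394,86), hinge pins at (116,49) and (432,43), the lemon at (85,99) and the garlic at (474,139).

```bash
python3 - <<'E'
from h import *
f=grab_frame("wrist");t=grab_frame("top")
print("jar",onz(f,(315,145),105))
c=lambda x,y:((x+.5)/4-.5+165,(y+.5)/4-.5+110)
for n,uv,tu in [("L",(159,77),(256,336)),("R",(394,86),(555,380))]:
    print(n,onz(f,uv,85),tri([(f,uv),(t,c(*tu))]))
a,b=onz(f,(150,69),100),onz(f,(384,63.5),100); print("trim line",a,b,np.degrees(np.arctan2(*(a-b)[:2])))
# steel knob mask centroid
for z in (100,):
    a,b=onz(f,(116,49),z),onz(f,(432,43),z);print("pins",a,b,np.linalg.norm(a-b),np.degrees(np.arctan2(*(a-b)[:2])))
go([486.5,76,44],tool(-7))
E
```

```text
jar [484.07060736  71.86393023 105.        ]
L [566.54369587 217.06349944  85.        ] [570.10287465 221.09464447  76.03270078]
R [531.20008901 -12.11737943  85.        ] [531.18484542  -9.31207808  96.41535098]
trim line [570.90412799 216.36542219 100.        ] [ 5.50003669e+02 -2.40896278e-01  1.00000000e+02] 5.511437935120275
pins [591.55743062 243.52069458 100.        ] [562.46342693 -45.01788654 100.        ] 290.0016790314599 5.75780336354558
slide [ 56.9  -8.9 185.7] dr [ 0.  -0.   0.4] | 194.0
```

In the tool's units: 182 mm / 800 = 0.2275, 160 mm / 800 = 0.2.

Emit:
send_rows(slide=[[0.035,0,0.0063],[0.07,0,0.025],[0.07,-0.0075,0.0625],[0.07,-0.0075,0.1125],[0.07,-0.0075,0.1625],[0.07,-0.0075,0.2],[0.07,-0.0075,0.2275],[0.07,-0.0075,0.2275],[0.07,-0.0075,0.2275],[0.07,-0.0075,0.2275]], dr=[[0,0,0],[0,0,0],[0,0,0],[0,0,0],[0,0,0],[0,0,0],[0,0,0],[0,0,0],[0,0,0],[0,0,0]])

```text
time: 3.45
eef_pos: [486.3, 74.0, 48.9]
eef_rot: [-0.0, 0.998, -0.057, 0.001]
force: [0.1, -0.7, 0.0]
width: 87.7
gripper_force: 0.0
```

Emit:
send_rows(slide=[[0,0,0],[0,0,0],[0,0,0],[0,0,0],[0,0,0],[0,0,0],[0,0,0],[0,0,0],[0,0,0],[0,0,0]], dr=[[0,0,0],[0,0,0],[0,0,0],[0,0,0],[0,0,0],[0,0,0],[0,0,0],[0,0,0],[0,0,0],[0,0,0]], fingers=0)

```text
time: 4.45
eef_pos: [485.3, 74.0, 47.7]
eef_rot: [0.0, 0.998, -0.057, -0.0]
force: [-0.4, -1.2, 1.8]
width: 40.5
gripper_force: 30.0
```

In the tool's units: 331 mm / 800 = 0.4138, 120 mm / 800 = 0.15.

Emit:
send_rows(slide=[[0,0,-0.0313],[0,0,-0.075],[-0.0063,0.0375,-0.1125],[-0.015,0.0938,-0.1125],[-0.0225,0.15,-0.1125],[-0.0313,0.2063,-0.1125],[-0.0388,0.2625,-0.1125],[-0.0475,0.3188,-0.1125],[-0.0538,0.3688,-0.1125],[-0.06,0.4138,-0.1125]], dr=[[0,0,0],[0,0,0],[0,0,0],[0,0,0],[0,0,0],[0,0,0],[0,0,0],[0,0,0],[0,0,0],[0,0,0]])

```text
time: 5.45
eef_pos: [399.1, -251.2, 137.6]
eef_rot: [-0.0, 0.998, -0.057, 0.0]
force: [0.7, 0.3, -1.7]
width: 40.2
gripper_force: 30.0
```

```bash
python3 - <<'E'
from h import *
s=get_state();print(s["eef_pos"],s["width"],s["q"].round(2))
go([400,-250,48],tool(-6.5))
E
```

```text
[ 399.14479888 -251.15830656  137.60434839] 40.24260128700989 [-0.59  0.33  2.02  0.    0.79  1.1 ]
slide [ 0.7 -1.2 89.6] dr [-0.  -0.  -0.1] | 90.0
```

In the tool's units: 89.5 mm / 800 = 0.1119, 88 mm / 800 = 0.11.

Emit:
send_rows(slide=[[0,0,0.0313],[0,0,0.0625],[0,0,0.0875],[0,0,0.1],[0,0,0.1063],[0,0,0.11],[0,0,0.1119],[0,0,0.1119],[0,0,0.1119],[0,0,0.1119]], dr=[[0,0,0],[0,0,0],[0,0,0],[0,0,0],[0,0,0],[0,0,0],[0,0,0],[0,0,0],[0,0,0],[0,0,0]])

```text
time: 6.45
eef_pos: [400.3, -249.5, 48.7]
eef_rot: [0.0, 0.998, -0.057, 0.0]
force: [0.2, -0.1, -1.2]
width: 40.8
gripper_force: 30.0
```

In the tool's units: -110 mm / 800 = -0.1375, -70 mm / 800 = -0.0875.

Emit:
send_rows(slide=[[0,0,0],[0,0,0],[0,0,0],[0,0,0],[0,0,0],[0,0,0],[0,0,0],[0,0,-0.0375],[0,0,-0.0875],[0,0,-0.1375]], dr=[[0,0,0],[0,0,0],[0,0,0],[0,0,0],[0,0,0],[0,0,0],[0,0,0],[0,0,0],[0,0,0],[0,0,0]], fingers=1)

```text
time: 7.45
eef_pos: [399.4, -249.0, 159.0]
eef_rot: [-0.0, 0.998, -0.057, -0.001]
force: [-0.2, -0.9, -0.6]
width: 87.5
gripper_force: 0.0
```

```bash
python3 - <<'E'
from h import *
go([531,-11,160],tool(-6))
E
```

```text
slide [ 103.6 -251.4   -0.9] dr [-0.   0.1 -0.5] | 272.0
```

In the tool's units: -251 mm / 800 = -0.3138, -235 mm / 800 = -0.2938, -0.5 degrees / 180 = -0.0028.

Emit:
send_rows(slide=[[0,-0.0438,0],[0.0063,-0.1,0],[0.0313,-0.1563,0],[0.0625,-0.2063,0],[0.0938,-0.2563,0],[0.1188,-0.2938,0],[0.13,-0.3138,0],[0.13,-0.3138,0],[0.13,-0.3138,0],[0.13,-0.3138,0]], dr=[[0,0,0],[0,0,0],[0,0,0],[0,0,0],[0,0,0],[0,0,0],[0,0,-0.0028],[0,0,-0.0028],[0,0,-0.0028],[0,0,-0.0028]])

```text
time: 8.45
eef_pos: [530.7, -12.9, 157.9]
eef_rot: [0.0, 0.999, -0.053, -0.001]
force: [-0.5, -0.5, 0.1]
width: 87.9
gripper_force: 0.0
```

```bash
python3 - <<'E'
from h import *
f=grab_frame("wrist");cv2.imwrite("pics/w2.png",f["pixels"][:,:,::-1])
print(get_state()["eef_pos"],proj(f,[[531,-11,85],[400,-250,105]]))
go([531,-11,66],tool(-6))
E
```

```text
[530.80896951 -12.94241819 158.03614814] [[317.48229529 214.12486798]
 [602.2119762  334.26179643]]
slide [ 0.1 -2.  92. ] dr [ 0.   0.1 -0.1] | 92.0
```

View pics/w2.png

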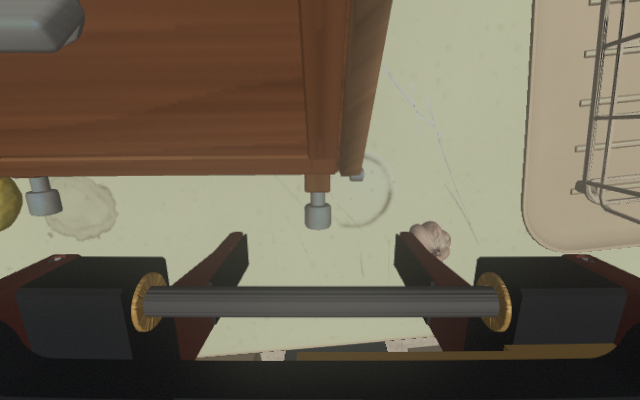

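The wrist view shows the right knob head at (318,216), close to the predicted (317,214) and centred between the fingers. The left knob head is at (43,203).

In the tool's units: 92 mm / 800 = 0.115, 80 mm / 800 = 0.1.

Emit:
send_rows(slide=[[0,-0.0013,0.025],[0,-0.0013,0.0625],[0,-0.0013,0.1],[0,-0.0013,0.115],[0,-0.0013,0.115],[0,-0.0013,0.115],[0,-0.0013,0.115],[0,-0.0013,0.115],[0,-0.0013,0.115],[0,-0.0013,0.115]], dr=[[0,0,0],[0,0,0],[0,0,0],[0,0,0],[0,0,0],[0,0,0],[0,0,0],[0,0,0],[0,0,0],[0,0,0]])

```text
time: 9.5
eef_pos: [532.3, -10.8, 66.7]
eef_rot: [-0.0, 0.999, -0.052, 0.0]
force: [-0.1, 0.2, -0.1]
width: 88.2
gripper_force: 0.0
```

Emit:
send_rows(slide=[[0,0,0],[0,0,0],[0,0,0],[0,0,0],[0,0,0],[0,0,0],[0,0,0],[0,0,0],[0,0,0],[0,0,0]], dr=[[0,0,0],[0,0,0],[0,0,0],[0,0,0],[0,0,0],[0,0,0],[0,0,0],[0,0,0],[0,0,0],[0,0,0]], fingers=0)

```text
time: 10.5
eef_pos: [532.0, -10.3, 66.2]
eef_rot: [-0.0, 0.999, -0.053, 0.0]
force: [0.8, 4.5, -0.4]
width: 20.9
gripper_force: 30.0
```

In the tool's units: -86 mm / 800 = -0.1075, -84 mm / 800 = -0.105.

Emit:
send_rows(slide=[[-0.01,0,0],[-0.025,0,0],[-0.04,0,0],[-0.055,0,0],[-0.07,0,0],[-0.0825,0,0],[-0.0925,0,0],[-0.1,0,0],[-0.105,0,0],[-0.1075,0,0]], dr=[[0,0,0],[0,0,0],[0,0,0],[0,0,0],[0,0,0],[0,0,0],[0,0,0],[0,0,0],[0,0,0],[0,0,0]])

```text
time: 11.5
eef_pos: [447.5, -1.7, 66.3]
eef_rot: [-0.0, 0.999, -0.053, 0.002]
force: [9.1, 2.8, -12.6]
width: 21.7
gripper_force: 30.0
```

In the tool's units: -8 mm / 800 = -0.01, -7 mm / 800 = -0.0088.

Emit:
send_rows(slide=[[-0.0013,0,0],[-0.0025,0,0],[-0.0038,0,0],[-0.005,0,0],[-0.0063,0,0],[-0.0075,0,0],[-0.0088,0,0],[-0.01,0,0],[-0.01,0,0],[-0.01,0,0]], dr=[[0,0,0],[0,0,0],[0,0,0],[0,0,0],[0,0,0],[0,0,0],[0,0,0],[0,0,0],[0,0,0],[0,0,0]])

```text
time: 12.5
eef_pos: [446.8, -1.6, 67.2]
eef_rot: [0.0, 0.999, -0.052, 0.008]
force: [21.6, -0.5, -21.0]
width: 21.4
gripper_force: 30.0
```

In the tool's units: -110 mm / 800 = -0.1375, -95 mm / 800 = -0.1188.

Emit:
send_rows(slide=[[0.0075,0,0],[0.01,0,0],[0.01,0,0],[0.01,0,0],[0.01,0,0],[0.01,0,0],[0.01,0,-0.025],[0.01,0,-0.075],[0.01,0,-0.1188],[0.01,0,-0.1375]], dr=[[0,0,0],[0,0,0],[0,0,0],[0,0,0],[0,0,0],[0,0,0],[0,0,0],[0,0,0],[0,0,0],[0,0,0]], fingers=1)

```text
time: 13.5
eef_pos: [447.6, -1.8, 179.0]
eef_rot: [-0.0, 0.999, -0.053, 0.002]
force: [-0.7, 0.2, -0.6]
width: 87.5
gripper_force: 0.0
```

```bash
python3 - <<'E'
from h import *
f=grab_frame("wrist");cv2.imwrite("pics/w3.png",f["pixels"][:,:,::-1])
print(get_state()["eef_pos"])
# steel-grey mask: low saturation, mid value
h=cv2.cvtColor(f["pixels"],cv2.COLOR_RGB2HSV)
m=((h[...,1]<60)&(h[...,2]>60)&(h[...,2]<170)).astype(np.uint8)
n,l,st,c=cv2.connectedComponentsWithStats(m)
for i in range(1,n):
    if st[i,4]>150 and st[i,4]<4000: print(st[i],c[i].round(),onz(f,c[i],85).round(1))
go([568,218,165],tool(-5.5))
E
```

```text
[448.38704203  -1.82911976 180.04674402]
[249 291 131   2 243] [317. 291.] [364.    9.5  85. ]
[ 251  317   36   44 1098] [269. 336.] [318.9  64.1  85. ]
[ 390  317   52   35 1254] [414. 334.] [304.7 -83.9  85. ]
slide [  95.8 -231.2   15.7] dr [-0.  -0.3 -0.5] | 251.0
```

In the tool's units: -231 mm / 800 = -0.2888, -200 mm / 800 = -0.25, -0.5 degrees / 180 = -0.0028.

Emit:
send_rows(slide=[[0.0063,-0.05,0],[0.025,-0.1,0],[0.05,-0.15,0],[0.075,-0.2,0.0063],[0.1,-0.25,0.0125],[0.1188,-0.2888,0.0188],[0.1188,-0.2888,0.0188],[0.1188,-0.2888,0.0188],[0.1188,-0.2888,0.0188],[0.1188,-0.2888,0.0188]], dr=[[0,0,0],[0,0,0],[0,0,0],[0,0,0],[0,0,0],[0,-0.0017,-0.0028],[0,-0.0017,-0.0028],[0,-0.0017,-0.0028],[0,-0.0017,-0.0028],[0,-0.0017,-0.0028]])

```text
time: 14.55
eef_pos: [564.5, 216.8, 161.1]
eef_rot: [0.0, 0.999, -0.049, -0.003]
force: [-0.4, -0.1, 0.5]
width: 87.9
gripper_force: 0.0
```

```bash
python3 - <<'E'
from h import *
f=grab_frame("wrist");cv2.imwrite("pics/w4.png",f["pixels"][:,:,::-1])
print(get_state()["eef_pos"],proj(f,[[566.5,217.5,85]]))
E
```

```text
[564.69771035 216.88780971 161.34669252] [[318.66515018 210.59914969]]
```

View pics/w4.png

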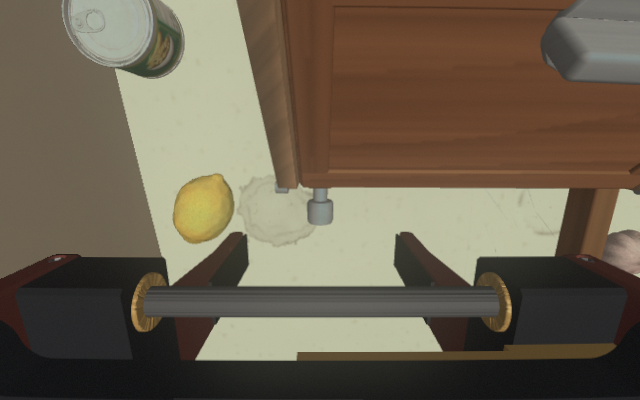

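The left knob head is at (320,212), against a prediction of (319,211). The flap's lower edge is horizontal in the picture, so the yaw is about -5.6°, and the lemon is clear of the fingers.

Emit:
send_rows(slide=[[0.0013,0,0.025],[0.0013,0,0.0625],[0.0013,0,0.1],[0.0013,0,0.1188],[0.0013,0,0.1188],[0.0013,0,0.1188],[0.0013,0,0.1188],[0.0013,0,0.1188],[0.0013,0,0.1188],[0.0013,0,0.1188]], dr=[[0,0,0],[0,0,0],[0,0,0],[0,0,0],[0,0,0],[0,0,0],[0,0,0],[0,0,0],[0,0,0],[0,0,0]])

```text
time: 15.6
eef_pos: [566.0, 218.1, 66.8]
eef_rot: [-0.0, 0.999, -0.048, -0.002]
force: [0.2, -0.1, 0.1]
width: 87.6
gripper_force: 0.0
```

Emit:
send_rows(slide=[[0,0,0],[0,0,0],[0,0,0],[0,0,0],[0,0,0],[0,0,0],[0,0,0],[0,0,0],[0,0,0],[0,0,0]], dr=[[0,0,0],[0,0,0],[0,0,0],[0,0,0],[0,0,0],[0,0,0],[0,0,0],[0,0,0],[0,0,0],[0,0,0]], fingers=0)

```text
time: 16.6
eef_pos: [565.6, 217.6, 66.1]
eef_rot: [0.0, 0.999, -0.048, -0.003]
force: [0.9, -2.2, -0.4]
width: 21.4
gripper_force: 30.0
```

In the tool's units: -96 mm / 800 = -0.12, -92 mm / 800 = -0.115.

Emit:
send_rows(slide=[[-0.01,0,0],[-0.025,0,0],[-0.04,0,0],[-0.055,0,0],[-0.07,0,0],[-0.085,0,0],[-0.0975,0,0],[-0.1075,0,0],[-0.115,0,0],[-0.12,0,0]], dr=[[0,0,0],[0,0,0],[0,0,0],[0,0,0],[0,0,0],[0,0,0],[0,0,0],[0,0,0],[0,0,0],[0,0,0]])

```text
time: 17.6
eef_pos: [469.3, 227.3, 66.3]
eef_rot: [-0.0, 0.999, -0.048, -0.003]
force: [2.8, 2.6, -14.9]
width: 21.4
gripper_force: 30.0
```

Emit:
send_rows(slide=[[-0.0013,0,0],[-0.0025,0,0],[-0.0038,0,0],[-0.005,0,0],[-0.0063,0,0],[-0.0075,0,0],[-0.0088,0,0],[-0.01,0,0],[-0.01,0,0],[-0.01,0,0]], dr=[[0,0,0],[0,0,0],[0,0,0],[0,0,0],[0,0,0],[0,0,0],[0,0,0],[0,0,0],[0,0,0],[0,0,0]])

```text
time: 18.6
eef_pos: [467.8, 227.6, 66.9]
eef_rot: [-0.001, 0.999, -0.048, 0.002]
force: [20.9, -7.4, -28.9]
width: 21.2
gripper_force: 30.0
```

In the tool's units: -140 mm / 800 = -0.175, -105 mm / 800 = -0.1313.

Emit:
send_rows(slide=[[0.0075,0,0],[0.01,0,0],[0.01,0,0],[0.01,0,0],[0.01,0,0],[0.01,0,0],[0.01,0,-0.025],[0.01,0,-0.075],[0.01,0,-0.1313],[0.01,0,-0.175]], dr=[[0,0,0],[0,0,0],[0,0,0],[0,0,0],[0,0,0],[0,0,0],[0,0,0],[0,0,0],[0,0,0],[0,0,0]], fingers=1)

```text
time: 19.6
eef_pos: [470.9, 227.3, 208.9]
eef_rot: [-0.0, 0.999, -0.048, -0.002]
force: [0.4, -0.1, -0.4]
width: 88.0
gripper_force: 0.0
```

```bash
cat >> h.py <<'E'
YD=-5.3
def binp(dx,dy,dz): # bin-axes offset from hinge middle -> world
    c,s=np.cos(np.radians(YD)),np.sin(np.radians(YD))
    return np.array([578.8+c*dx-s*dy,101.7+s*dx+c*dy,100+dz])
E
python3 - <<'E'
from h import *
t=grab_frame("top");f=grab_frame("wrist")
L=binp(67.9,0,104.7);print(L)
for n,g in (("top",t),("wrist",f)):
    print(n,proj(g,[L,binp(0,115,-15),binp(-122,115,-15),binp(-122,-115,-15),binp(0,147,0),binp(0,-147,0),binp(130,147,130),binp(130,-147,130)]).round(1).tolist())
cv2.imwrite("pics/w5.png",np.hstack([cv2.resize(t["pixels"][105:255,180:340],None,fx=2.5,fy=2.5),cv2.resize(f["pixels"],(400,250)).repeat(1,0)[:,:]][:1]+[cv2.copyMakeBorder(cv2.resize(f["pixels"],(400,250)),0,125,0,0,cv2.BORDER_CONSTANT)])[:,:,::-1])
r=tool(YD,45,-90);p=L+r.apply([0,0,16]);print(p,r.apply(np.eye(3)).round(2).tolist(),get_state()["q"].round(2))
go(p-r.apply([0,0,90]),r)
E
```

```text
[646.40970701  95.42803711 204.7       ]
top [[263.0, 158.9], [229.5, 187.4], [224.9, 227.3], [301.1, 233.7], [217.8, 185.7], [315.1, 193.5], [210.2, 130.2], [318.4, 138.2]]
wrist [[556.2, -113.6], [321.7, 78.1], [322.1, 205.1], [543.1, 204.6], [285.5, 75.2], [614.0, 76.2], [233.6, -365.3], [939.8, -292.3]]
[657.67504599  94.38298321 193.3862915 ] [[0.09, 1.0, -0.0], [0.7, -0.07, 0.71], [0.7, -0.07, -0.71]] [0.43 0.29 1.86 0.   0.99 2.09]
slide [132.7 115.8 -45.6] dr [-35.2  35.  -85.3] | 182.0
```

View pics/w5.png

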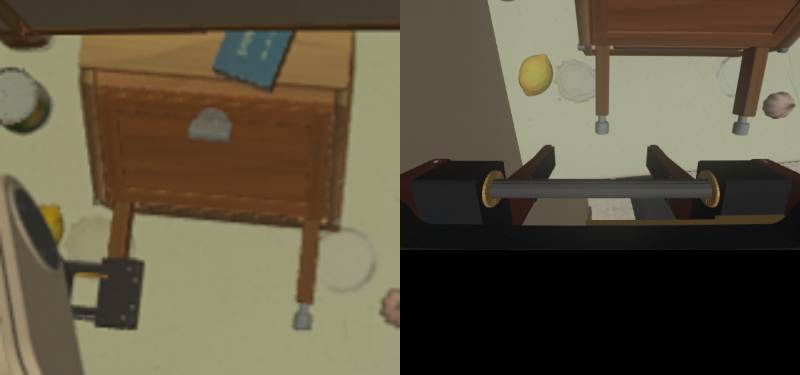

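Both supports are fully out. In the top crop the right knob is at (301,233), against a prediction of (301,234), and the latch bar is at (264,158) against (263,159). The bin model fits.

In the tool's units: 116 mm / 800 = 0.145, 110 mm / 800 = 0.1375, -71 degrees / 180 = -0.3944.

Emit:
send_rows(slide=[[0,0.015,-0.025],[0.0063,0.0375,-0.0563],[0.0188,0.0625,-0.075],[0.0375,0.0813,-0.075],[0.0563,0.1,-0.075],[0.075,0.1188,-0.075],[0.0938,0.1313,-0.075],[0.1125,0.145,-0.075],[0.125,0.145,-0.075],[0.1375,0.145,-0.075]], dr=[[-0.0161,0.0161,-0.0394],[-0.0322,0.0322,-0.0789],[-0.0489,0.0489,-0.1183],[-0.065,0.065,-0.1578],[-0.0811,0.0811,-0.1972],[-0.0978,0.0972,-0.2367],[-0.1139,0.1133,-0.2761],[-0.13,0.1294,-0.3156],[-0.1467,0.1456,-0.3556],[-0.1628,0.1622,-0.3944]])

```text
time: 20.7
eef_pos: [569.0, 101.2, 265.0]
eef_rot: [0.244, 0.779, 0.534, 0.22]
force: [1.5, 0.1, 0.8]
width: 87.8
gripper_force: 0.0
```

```bash
python3 - <<'E'
from h import *
L=binp(67.9,0,104.7)
r=tool(YD,45,-90);p=L+r.apply([0,0,16]);print(get_state()["q"].round(2))
go(p-r.apply([0,0,80]),r)
E
```

```text
[ 0.34  0.14  2.1  -0.86  0.46  1.41]
slide [ 8.1 14.6 31.5] dr [ -6.3   5.9 -13.8] | 36.0
```

```bash
python3 - <<'E'
from h import *
L=binp(67.9,0,104.7)
r=tool(YD,40,-90);p=L+r.apply([0,0,15]);print(get_state()["q"].round(2))
go(p-r.apply([0,0,60]),r)
E
```

```text
[ 0.34  0.14  2.1  -0.86  0.46  1.41]
slide [11.2 20.3 50. ] dr [ -1.3   5.3 -14. ] | 55.0
```

In the tool's units: 50 mm / 800 = 0.0625, 42 mm / 800 = 0.0525, 5.3 degrees / 180 = 0.0294.

Emit:
send_rows(slide=[[0.0013,0.0038,0.0063],[0.0025,0.0063,0.0125],[0.005,0.01,0.0188],[0.0075,0.0138,0.0313],[0.01,0.0188,0.0438],[0.0138,0.025,0.0525],[0.0138,0.025,0.0625],[0.0138,0.025,0.0625],[0.0138,0.025,0.0625],[0.0138,0.025,0.0625]], dr=[[0,0.0056,-0.0111],[0,0.0111,-0.0278],[0,0.0167,-0.0444],[-0.0056,0.0222,-0.0611],[-0.0072,0.0294,-0.0778],[-0.0072,0.0294,-0.0778],[-0.0072,0.0294,-0.0778],[-0.0072,0.0294,-0.0778],[-0.0072,0.0294,-0.0778],[-0.0072,0.0294,-0.0778]])

```text
time: 21.7
eef_pos: [617.6, 97.9, 240.2]
eef_rot: [0.253, 0.697, 0.631, 0.231]
force: [0.7, 0.0, -0.0]
width: 88.1
gripper_force: 0.0
```

```bash
python3 - <<'E'
from h import *
L=binp(67.9,0,104.7)
print(get_state()["q"].round(3))
r=tool(YD,40,-90);p=L+r.apply([0,0,15])
go(p,r)
f=grab_frame("wrist");cv2.imwrite("pics/w6.png",f["pixels"][:,:,::-1]);print(proj(f,[L,binp(67.9,23,104.7),binp(67.9,-23,104.7)]))
E
```

```text
[ 0.244  0.23   2.078 -0.93   0.271  1.18 ]
slide [ 0.3 -0.6 60.8] dr [-0.   0.1 -0.4] | 61.0
[[320.36978174 223.72668811]
 [320.1971849  193.74887842]
 [320.53361047 252.14521911]]
```

View pics/w6.png

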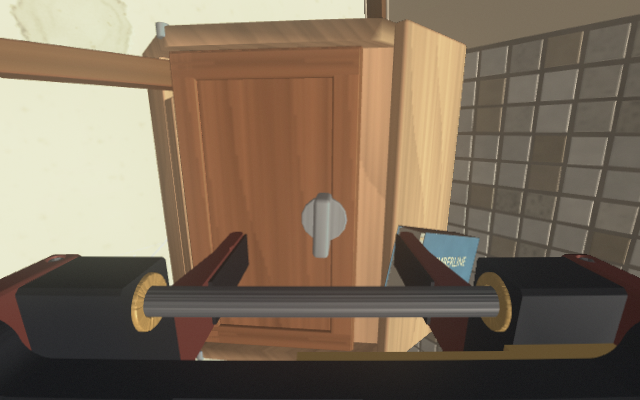

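The wrist view shows the latch bar from (323,193) to (321,256), centred at (321,225) against a prediction of (320,224). The match box is near the upper finger, so I approach with the fingers half closed.

In the tool's units: 60 mm / 800 = 0.075, 57 mm / 800 = 0.0713.

Emit:
send_rows(slide=[[0,0,0],[0,0,0],[0,0,0.0125],[0,0,0.0313],[0,0,0.05],[0,0,0.0625],[0,0,0.0713],[0,0,0.075],[0,0,0.075],[0,0,0.075]], dr=[[0,0,0],[0,0,0],[0,0,0],[0,0,0],[0,0,0],[0,0,0],[0,0,0],[0,0,0],[0,0,0],[0,0,0]], fingers=0.55)

```text
time: 22.75
eef_pos: [656.1, 94.0, 194.4]
eef_rot: [0.253, 0.696, 0.631, 0.231]
force: [0.6, 0.1, -0.3]
width: 48.1
gripper_force: 0.0
```

Emit:
send_rows(slide=[[0,0,0],[0,0,0],[0,0,0],[0,0,0],[0,0,0],[0,0,0],[0,0,0],[0,0,0],[0,0,0],[0,0,0]], dr=[[0,0,0],[0,0,0],[0,0,0],[0,0,0],[0,0,0],[0,0,0],[0,0,0],[0,0,0],[0,0,0],[0,0,0]], fingers=0)

```text
time: 23.75
eef_pos: [656.6, 94.0, 194.6]
eef_rot: [0.253, 0.696, 0.631, 0.231]
force: [1.7, 0.2, 2.4]
width: 13.3
gripper_force: 29.5
```

```bash
python3 - <<'E'
from h import *
s=get_state();print(s["q"].round(3),s["ft_torque"])
r=tool(YD,40,-90);go(binp(67.9,0,104.7)+r.apply([0,0,15]),r)
E
```

```text
[ 0.216  0.36   2.033 -1.218  0.212  1.456] [-0.11377234 -0.77632529 -0.07332163]
slide [ 0.5 -1.4  0.6] dr [ 0.1  0.1 -0.3] | 2.0
```

In the tool's units: 55 degrees / 180 = 0.3056.

Emit:
send_rows(slide=[[0,0,0],[0,0,0],[0,0,0],[0,0,0],[0,0,0],[0,0,0],[0,0,0],[0,0,0],[0,0,0],[0,0,0]], dr=[[0,0,0.0278],[0,0,0.0556],[0,0,0.0889],[0,0,0.1222],[0,0,0.1556],[0,0,0.1889],[0,0,0.2222],[0,0,0.2556],[0,0,0.2833],[0,0,0.3056]])

```text
time: 24.75
eef_pos: [657.1, 93.3, 195.1]
eef_rot: [0.118, 0.909, 0.236, 0.322]
force: [3.1, -2.9, 4.0]
width: 12.2
gripper_force: 29.9
```

```bash
cat >> h.py <<'E'
def pinch():
    return get_state()["eef_pos"]-rot().apply([0,0,pinch_z])
def gop(c,r): go(np.array(c)+r.apply([0,0,pinch_z]),r)
E
python3 - <<'E'
from h import *
s=get_state();print(s["q"].round(3),s["force"],s["ft_torque"])
c=pinch();print(c,binp(67.9,0,104.7))
for f in (.25,.5,.75,1): gop(c,tool(YD,40-15*f,-35+37*f))
E
```

```text
[ 0.216  0.36   2.032 -1.218  0.213  2.419] [ 3.13165246 -2.90064337  3.98811325] [-0.67282543 -1.09168357 -0.42261921]
[645.06859154  94.48602835 209.42070121] [646.40970701  95.42803711 204.7       ]
slide [-1.  -0.8 -0. ] dr [ 2.1 -3.2  8.7] | 1.0
slide [-2.  -1.5 -0.2] dr [ 3.5 -6.8 17.9] | 2.0
slide [-3.  -2.1 -0.4] dr [  4.3 -10.6  27.1] | 4.0
slide [-4.  -2.8 -0.6] dr [  4.5 -14.7  36.2] | 5.0
```

In the tool's units: -4 mm / 800 = -0.005, -3.2 mm / 800 = -0.004, 36.2 degrees / 180 = 0.2011.

Emit:
send_rows(slide=[[-0.0006,-0.0005,0],[-0.0013,-0.001,0],[-0.0018,-0.0014,-0.0001],[-0.0023,-0.0018,-0.0003],[-0.0029,-0.0021,-0.0004],[-0.0035,-0.0025,-0.0005],[-0.004,-0.0029,-0.0005],[-0.0046,-0.0033,-0.0006],[-0.005,-0.0035,-0.0008],[-0.005,-0.0035,-0.0008]], dr=[[0.0056,-0.0089,0.0222],[0.0117,-0.0178,0.0472],[0.015,-0.0267,0.07],[0.0183,-0.0344,0.0928],[0.0211,-0.0444,0.1156],[0.0228,-0.0544,0.1389],[0.0244,-0.0644,0.1611],[0.025,-0.0733,0.1833],[0.025,-0.0817,0.2011],[0.025,-0.0817,0.2111]])

```text
time: 25.75
eef_pos: [652.9, 93.5, 192.4]
eef_rot: [0.001, 0.973, -0.075, 0.216]
force: [-1.1, -5.3, 8.7]
width: 11.9
gripper_force: 30.7
```

```bash
python3 - <<'E'
from h import *
s=get_state();print(s["q"].round(3),s["force"],s["ft_torque"])
c=pinch();print(c)
go(s["eef_pos"],tool(YD,25,2))
for a in (10,20,30,38): # arc of the knob about hinge, tool orientation kept
    h=binp(0,0,0);ax=np.array([-np.sin(np.radians(YD)),np.cos(np.radians(YD)),0])
    d=R.from_rotvec(-np.radians(a)*ax).apply(c-h)+h-c
    print(a,d.round(1),rot().inv().apply(d).round(1))
f=grab_frame("wrist");cv2.imwrite("pics/w7.png",f["pixels"][:,:,::-1])
E
```

```text
[ 0.175  0.37   1.879 -0.235  0.481  2.086] [-1.07683765 -5.34338258  8.66137077] [-1.36239327 -0.43943373  0.15984701]
[645.0081198   94.12841934 209.32528933]
slide [0. 0. 0.] dr [-0.2  0.  -1.6] | 0.0
10 [-19.9   1.8   9.9] [-13.9   0.8 -17.4]
20 [-41.2   3.8  16.2] [-30.6   1.8 -32.2]
30 [-63.3   5.9  18.7] [-49.7   2.9 -43.8]
38 [-81.1   7.5  17.8] [-66.2   3.9 -50.6]
```

View pics/w7.png

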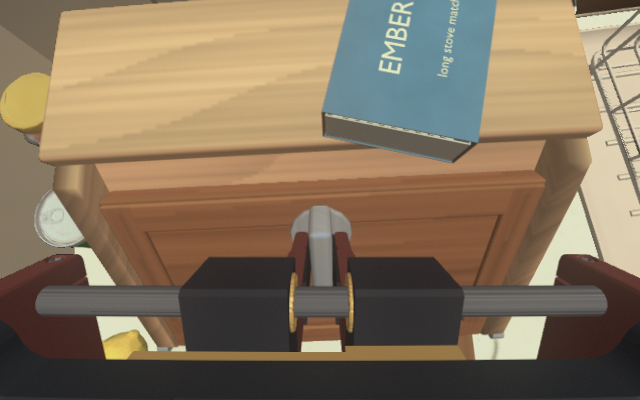

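The bar now runs up and down the slope, at (320,245), so the latch is released. I pull the flap open along its arc, letting the bar pivot in the pads.

In the tool's units: -17.4 mm / 800 = -0.0218, -15.9 mm / 800 = -0.0199.

Emit:
send_rows(slide=[[-0.0013,0,-0.0025],[-0.0031,0,-0.0044],[-0.005,0.0003,-0.0066],[-0.0069,0.0004,-0.0088],[-0.0088,0.0005,-0.011],[-0.0106,0.0006,-0.0134],[-0.0125,0.0008,-0.0156],[-0.0141,0.0009,-0.0178],[-0.0158,0.001,-0.0199],[-0.0174,0.001,-0.0218]], dr=[[0,0,0],[0,0,0],[0,0,0],[0,0,0],[0,0,0],[0,0,0],[0,0,0],[0,0,0],[0,0,0],[0,0,0]])

```text
time: 26.8
eef_pos: [633.3, 95.5, 201.8]
eef_rot: [0.001, 0.973, -0.074, 0.217]
force: [6.5, -6.7, -1.0]
width: 12.3
gripper_force: 30.0
```

In the tool's units: -52.3 mm / 800 = -0.0654, -33.2 mm / 800 = -0.0415.

Emit:
send_rows(slide=[[-0.0056,0.0003,-0.0053],[-0.0119,0.0006,-0.0109],[-0.0181,0.001,-0.0163],[-0.0244,0.0014,-0.021],[-0.0313,0.0019,-0.0255],[-0.0381,0.0023,-0.0295],[-0.045,0.0026,-0.0331],[-0.0525,0.0031,-0.0365],[-0.0594,0.0035,-0.0393],[-0.0654,0.0039,-0.0415]], dr=[[0,0,0],[0,0,0],[0,0,0],[0,0,0],[0,0,0],[0,0,0],[0,0,0],[0,0,0],[0,0,0],[0,0,0]])

```text
time: 27.8
eef_pos: [572.4, 101.8, 210.6]
eef_rot: [0.001, 0.973, -0.074, 0.218]
force: [5.2, -2.9, 3.0]
width: 12.0
gripper_force: 30.1
```

```bash
python3 - <<'E'
from h import *
s=get_state();print(s["q"].round(3),s["force"],s["ft_torque"])
c=pinch();print(c)
h=binp(0,0,0);d=c-h;x=d[0]*np.cos(np.radians(YD))+d[1]*np.sin(np.radians(YD))
print("flap ang",np.degrees(np.arctan2(x,d[2])),np.degrees(np.arctan2(-30.3,122)))
# retreat: away from flap along its outward normal
E
```

```text
[ 0.223  0.235  2.028 -0.282  0.473  2.17 ] [ 5.22710783 -2.93236917  3.00757359] [-0.95245347 -1.15587869 -0.01304284]
[564.46716054 102.41062009 227.50618047]
flap ang -6.4155728473415 -13.94780706582367
```

In the tool's units: -115 mm / 800 = -0.1438, -100 mm / 800 = -0.125.

Emit:
send_rows(slide=[[0,0,0],[0,0,0],[0,0,0],[0,0,0],[0,0,-0.0063],[0,0,-0.025],[0,0,-0.0563],[0,0,-0.0938],[0,0,-0.125],[0,0,-0.1438]], dr=[[0,0,0],[0,0,0],[0,0,0],[0,0,0],[0,0,0],[0,0,0],[0,0,0],[0,0,0],[0,0,0],[0,0,0]], fingers=0.5)

```text
time: 28.8
eef_pos: [522.4, 106.0, 315.9]
eef_rot: [0.001, 0.973, -0.075, 0.217]
force: [-1.0, -0.3, -0.4]
width: 44.3
gripper_force: 0.0
```

```bash
cat >> h.py <<'E'
def pitch(phi): return float(np.interp(phi,[30,75],[25,0]))
def pose(phi,clear=0,up=0,by=50,p=None):
    p=pitch(phi) if p is None else p
    sn,cs=np.sin(np.radians(phi)),np.cos(np.radians(phi));u=np.array([-sn,cs]);n=np.array([cs,sn])
    b=np.array([-np.sin(np.radians(p)),np.cos(np.radians(p))]);xt=np.array([b[1],-b[0]])
    K=150*u+14*n-25*b if phi<=p else 125*u+14*n
    T=K+10*xt+clear*xt+up*b
    return binp(T[0],by,T[1]),tool(YD,p)
E
python3 - <<'E'
from h import *
s=get_state();print(s["eef_pos"],s["q"].round(3),s["force"].round(1))
f=grab_frame("wrist");cv2.imwrite("pics/w8.png",f["pixels"][:,:,::-1])
# flap edge seen? predicted outer edge corners
u=np.radians(-7.5);E=[-150*np.sin(u)+14*np.cos(u),150*np.cos(u)+14*np.sin(u)]
print(proj(f,[binp(E[0],131,E[1]),binp(E[0],-131,E[1])]).round())
for a in ((-7.5,25,60),(-7.5,25,0)):
    P,r=pose(*a);print(P);go(P,r)
E
```

```text
[522.40143239 106.03527486 315.92251206] [ 0.26   0.008  2.009 -0.215  0.721  2.116] [-1.  -0.3 -0.4]
[[171. 159.]
 [463. 141.]]
[633.5913945  146.83183894 293.40177422]
slide [ 82.9 -55.5  67.6] dr [-0.4 -0.2 -3.6] | 121.0
[658.84008097 144.48958911 239.023307  ]
slide [ 82.8 -55.1 127.6] dr [-0.4 -0.2 -3.6] | 162.0
```

View pics/w8.png

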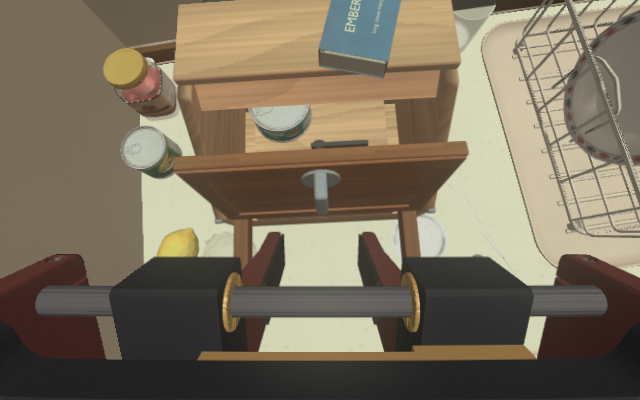

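The flap stands open with its edge between (178,160) and (467,143), as predicted. The tongue points right at (340,145), so I push on the left side of the inner face.

In the tool's units: 128 mm / 800 = 0.16, 120 mm / 800 = 0.15, -3.6 degrees / 180 = -0.02.

Emit:
send_rows(slide=[[0.025,-0.0175,0],[0.0563,-0.0375,0],[0.0875,-0.0563,0],[0.1038,-0.0688,0.0125],[0.1038,-0.0688,0.0375],[0.1038,-0.0688,0.0625],[0.1038,-0.0688,0.0938],[0.1038,-0.0688,0.125],[0.1038,-0.0688,0.15],[0.1038,-0.0688,0.16]], dr=[[0,0,-0.0056],[0,0,-0.0111],[0,0,-0.0167],[0,0,-0.02],[0,0,-0.02],[0,0,-0.02],[0,0,-0.02],[0,0,-0.02],[0,0,-0.02],[0,0,-0.02]], fingers=0)

```text
time: 29.85
eef_pos: [658.2, 143.3, 231.3]
eef_rot: [0.008, 0.976, -0.044, 0.214]
force: [-0.7, -0.3, 0.7]
width: 0.5
gripper_force: 0.0
```

```bash
python3 - <<'E'
from h import *
s=get_state();print(s["eef_pos"],s["width"],s["q"].round(2),s["force"].round(1))
for a in [(-7.5,15),(-7.5,5),(-5,0),(-1,0),(3,0),(7,0),(11,0),(15,0),(18,0),(20,0)]: go(*pose(*a))
E
```

```text
[658.18731906 143.33992528 231.25805523] 0.5096096584202501 [ 0.26  0.34  1.81 -0.25  0.6   2.11] [-0.7 -0.3  0.7]
slide [-6.3 -1.2 -6.8] dr [-0.2  0.3  0.1] | 9.0
slide [-16.3  -1.3  -6.7] dr [-0.2  0.3  0.1] | 18.0
slide [-26.6  -1.3 -10.6] dr [-0.2  0.3  0.1] | 29.0
slide [-35.4  -1.3 -16.3] dr [-0.2  0.3  0.1] | 39.0
slide [-44.6  -1.3 -21.4] dr [-0.2  0.3  0.1] | 49.0
slide [-54.1  -1.4 -25.9] dr [-0.2  0.3  0.1] | 60.0
slide [-63.9  -1.4 -29.7] dr [-0.2  0.3  0.1] | 70.0
slide [-74.   -1.4 -32.7] dr [-0.2  0.3  0.1] | 81.0
slide [-81.6  -1.4 -34.6] dr [-0.2  0.3  0.1] | 89.0
slide [-86.8  -1.5 -35.6] dr [-0.2  0.3  0.1] | 94.0
```

In the tool's units: -87 mm / 800 = -0.1088, -81.5 mm / 800 = -0.1019.

Emit:
send_rows(slide=[[-0.0075,-0.0013,-0.005],[-0.02,-0.0013,-0.0081],[-0.0325,-0.0013,-0.0125],[-0.0438,-0.0013,-0.02],[-0.0556,-0.0013,-0.0263],[-0.0675,-0.0013,-0.0325],[-0.08,-0.0013,-0.0369],[-0.0925,-0.0013,-0.0406],[-0.1019,-0.0013,-0.0431],[-0.1088,-0.0013,-0.0444]], dr=[[0,0,0],[0,0,0],[0,0,0],[0,0,0],[0,0,0],[0,0,0],[0,0,0],[0,0,0],[0,0,0],[0,0,0]])

```text
time: 30.85
eef_pos: [564.1, 153.2, 229.2]
eef_rot: [0.008, 0.976, -0.044, 0.215]
force: [1.3, -0.2, 2.8]
width: 0.3
gripper_force: 1.0
```

```bash
python3 - <<'E'
from h import *
s=get_state();print(s["eef_pos"],s["force"].round(1),pose(20)[0])
for a in (23,26,29,32,35,38,41,44,47,49): go(*pose(a))
E
```

```text
[564.12637144 153.15600875 229.2243506 ] [ 1.3 -0.2  2.8] [564.9789124  153.19682646 227.31066307]
slide [-7.8 -0.1  0.9] dr [-0.3  0.1  0.1] | 8.0
slide [-15.2  -0.1   0.1] dr [-0.3  0.1  0.1] | 15.0
slide [-21.8  -0.2  -0.3] dr [-0.3  0.1  0.1] | 22.0
slide [-28.4  -0.2  -0.2] dr [-0.3 -1.   0.1] | 28.0
slide [-35.   -0.2   0.3] dr [-0.3 -2.6  0.1] | 35.0
slide [-41.6  -0.2   1.2] dr [-0.3 -4.3  0.1] | 42.0
slide [-48.1  -0.2   2.5] dr [-0.3 -6.   0.1] | 48.0
slide [-54.6  -0.2   4. ] dr [-0.3 -7.6  0.1] | 55.0
slide [-61.   -0.2   5.9] dr [-0.2 -9.3  0.1] | 61.0
slide [-65.3  -0.2   7.4] dr [ -0.2 -10.4   0.1] | 66.0
```

In the tool's units: -65 mm / 800 = -0.0813, 2.5 mm / 800 = 0.0031, -10.4 degrees / 180 = -0.0578.

Emit:
send_rows(slide=[[-0.01,0,0.0013],[-0.0188,0,0],[-0.0275,0,0],[-0.0356,0,0],[-0.0438,0,0.0006],[-0.0519,0,0.0013],[-0.06,0,0.0031],[-0.0681,0,0.005],[-0.0763,0,0.0075],[-0.0813,0,0.0094]], dr=[[0,0,0],[0,0,0],[0,0,0],[0,-0.0056,0],[0,-0.0144,0],[0,-0.0239,0],[0,-0.0333,0],[0,-0.0422,0],[0,-0.0517,0],[0,-0.0578,0]])

```text
time: 31.85
eef_pos: [509.3, 158.3, 195.0]
eef_rot: [0.004, 0.991, -0.045, 0.125]
force: [1.0, 0.8, 1.1]
width: 0.4
gripper_force: 0.6
```

```bash
python3 - <<'E'
from h import *
s=get_state();print(s["eef_pos"],s["force"].round(1),pose(49)[0])
for a in (52,55,58,61,64,67,70,73,75,77): go(*pose(a))
f=grab_frame("wrist");cv2.imwrite("pics/w9.png",f["pixels"][:,:,::-1])
E
```

```text
[509.34412278 158.3031747  194.98505305] [1.  0.8 1.1] [508.27121476 158.45744051 195.06772419]
slide [-6.8 -0.1  3.2] dr [-0.3 -1.6  0.1] | 7.0
slide [-12.3  -0.    7.1] dr [-0.3 -3.3  0.1] | 14.0
slide [-17.7  -0.   11.2] dr [-0.2 -4.9  0.1] | 21.0
slide [-22.8  -0.   15.6] dr [-0.2 -6.6  0.1] | 28.0
slide [-27.8  -0.   20.3] dr [-0.2 -8.3  0.1] | 34.0
slide [-32.5  -0.   25.2] dr [-0.2 -9.9  0.1] | 41.0
slide [-37.    0.   30.4] dr [ -0.2 -11.6   0.1] | 48.0
slide [-41.2   0.   35.7] dr [ -0.2 -13.3   0.1] | 55.0
slide [-43.9   0.   39.4] dr [ -0.2 -14.4   0.1] | 59.0
slide [-46.4   0.1  43. ] dr [ -0.2 -14.4   0.1] | 63.0
```

View pics/w9.png

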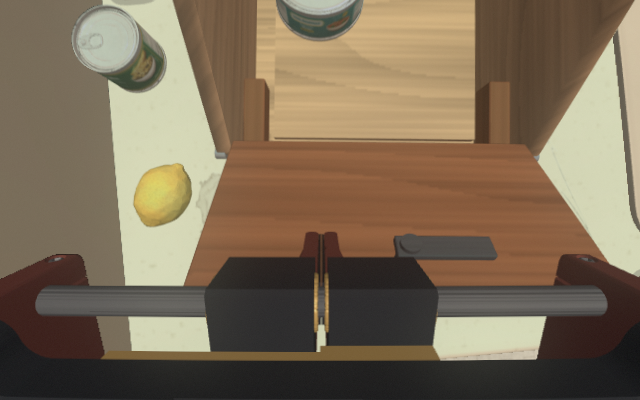

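The flap is following the fingers, which are on its inner face at about (320,240). The tongue is well to the right at (445,247).

In the tool's units: -46.5 mm / 800 = -0.0581, -32.5 mm / 800 = -0.0406, -14.4 degrees / 180 = -0.08.

Emit:
send_rows(slide=[[-0.0088,0,0.0038],[-0.0156,0,0.0088],[-0.0219,0,0.0138],[-0.0288,0,0.0194],[-0.035,0,0.025],[-0.0406,0,0.0313],[-0.0463,0,0.0381],[-0.0513,0,0.0444],[-0.055,0,0.0494],[-0.0581,0,0.0538]], dr=[[0,-0.0089,0],[0,-0.0183,0],[0,-0.0272,0],[0,-0.0367,0],[0,-0.0461,0],[0,-0.055,0],[0,-0.0644,0],[0,-0.0739,0],[0,-0.08,0],[0,-0.08,0]])

```text
time: 32.9
eef_pos: [475.8, 161.4, 141.6]
eef_rot: [-0.002, 0.999, -0.045, 0.0]
force: [0.5, 0.9, 1.2]
width: 0.4
gripper_force: 0.4
```

```bash
python3 - <<'E'
from h import *
s=get_state();print(s["eef_pos"],s["force"].round(1),pose(77)[0])
for a in (79,81,83,85,86.5,88,89,90): go(*pose(a))
E
```

```text
[475.81075282 161.44668851 141.58591961] [0.5 0.9 1.2] [475.23608451 161.52201689 141.7600627 ]
slide [-2. -0.  4.] dr [-0.2 -0.   0.2] | 4.0
slide [-3.2 -0.   8.2] dr [-0.2 -0.   0.2] | 9.0
slide [-4.3  0.  12.5] dr [-0.2 -0.   0.2] | 13.0
slide [-5.2  0.  16.7] dr [-0.2 -0.   0.2] | 18.0
slide [-5.9  0.  20. ] dr [-0.2 -0.   0.2] | 21.0
slide [-6.4  0.  23.2] dr [-0.2 -0.   0.2] | 24.0
slide [-6.7  0.1 25.4] dr [-0.2 -0.   0.2] | 26.0
slide [-7.   0.1 27.6] dr [-0.2 -0.   0.2] | 28.0
```

In the tool's units: 26 mm / 800 = 0.0325, -3.2 mm / 800 = -0.004.

Emit:
send_rows(slide=[[-0.0013,0,0.0038],[-0.0025,0,0.0075],[-0.004,0,0.0113],[-0.005,0,0.015],[-0.0063,0,0.0188],[-0.0069,0,0.0225],[-0.0075,0,0.0256],[-0.0081,0,0.0288],[-0.0088,0,0.0313],[-0.0088,0,0.0325]], dr=[[0,0,0],[0,0,0],[0,0,0],[0,0,0],[0,0,0],[0,0,0],[0,0,0],[0,0,0],[0,0,0],[0,0,0]])

```text
time: 33.9
eef_pos: [468.7, 162.2, 116.0]
eef_rot: [-0.002, 0.999, -0.045, 0.001]
force: [-0.8, -0.1, 0.7]
width: 0.6
gripper_force: 0.2
```

In the tool's units: 3 mm / 800 = 0.0038, 2.6 mm / 800 = 0.0033.

Emit:
send_rows(slide=[[0,0,0.0004],[0,0,0.0008],[0,0,0.0013],[0,0,0.0016],[0,0,0.002],[0,0,0.0025],[0,0,0.0029],[0,0,0.0033],[0,0,0.0038],[0,0,0.0038]], dr=[[0,0,0],[0,0,0],[0,0,0],[0,0,0],[0,0,0],[0,0,0],[0,0,0],[0,0,0],[0,0,0],[0,0,0]])

```text
time: 34.9
eef_pos: [468.9, 162.3, 113.2]
eef_rot: [-0.002, 0.999, -0.045, 0.001]
force: [0.6, -0.5, 1.5]
width: 0.3
gripper_force: 0.4
```

In the tool's units: 2.5 mm / 800 = 0.0031, 1.5 mm / 800 = 0.0019.

Emit:
send_rows(slide=[[0,0,0.0004],[0,0,0.0008],[0,0,0.0011],[0,0,0.0015],[0,0,0.0019],[0,0,0.0023],[0,0,0.0026],[0,0,0.0029],[0,0,0.0031],[0,0,0.0031]], dr=[[0,0,0],[0,0,0],[0,0,0],[0,0,0],[0,0,0],[0,0,0],[0,0,0],[0,0,0],[0,0,0],[0,0,0]])

```text
time: 35.9
eef_pos: [469.0, 162.3, 112.8]
eef_rot: [-0.002, 0.999, -0.045, 0.001]
force: [-7.9, -2.4, 27.1]
width: 0.6
gripper_force: 13.7
```

In the tool's units: -150 mm / 800 = -0.1875, -100 mm / 800 = -0.125.

Emit:
send_rows(slide=[[0,0,-0.0038],[0,0,-0.01],[0,0,-0.0313],[0,0,-0.0688],[0,0,-0.1125],[-0.025,0.0125,-0.15],[-0.0625,0.05,-0.175],[-0.1,0.1,-0.1875],[-0.125,0.15,-0.1875],[-0.125,0.1875,-0.1875]], dr=[[0,0,0],[0,0,0],[0,0,0],[0,0,0],[0,0,0],[0,0,0],[0,0,0],[0,0,0],[0,0,0],[0,0,0]])

```text
time: 36.9
eef_pos: [352.6, 20.1, 260.0]
eef_rot: [-0.002, 0.999, -0.044, 0.001]
force: [0.4, -0.1, -0.4]
width: 0.3
gripper_force: 0.0
```

```bash
python3 - <<'E'
from h import *
f=grab_frame("wrist");t=grab_frame("top");s=get_state();print(s["eef_pos"],s["force"].round(1))
print("wrist pred edge top",proj(f,[binp(-150,131,14),binp(-150,-131,14)]).round(0).tolist(),"top",proj(t,[binp(-150,131,14),binp(-150,-131,14),[400,-250,105],[569,341,29],[468,-121,26],binp(-122,115,-15),binp(-122,-115,-15)]).round(0).tolist())
a=cv2.resize(f["pixels"],(480,300));b=cv2.resize(t["pixels"][105:265,170:490],(600,300))
cv2.imwrite("pics/end.png",np.vstack([cv2.copyMakeBorder(a,0,0,0,120,cv2.BORDER_CONSTANT),b])[:,:,::-1])
E
```

```text
[354.62718253  19.08149868 260.20709081] [ 0.7 -0.3 -1.3]
wrist pred edge top [[97.0, 132.0], [349.0, 132.0]] top [[216.0, 236.0], [305.0, 243.0], [386.0, 248.0], [195.0, 197.0], [340.0, 227.0], [225.0, 227.0], [301.0, 234.0]]
```

View pics/end.png

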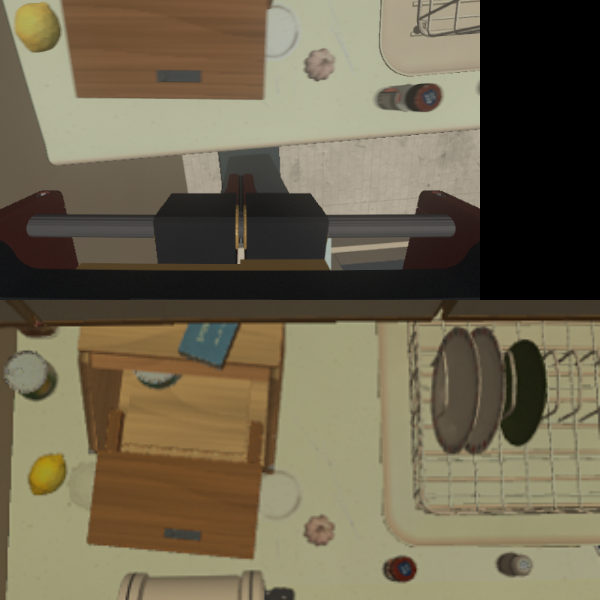

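The last views show the flap level: its edge is at row 131, against a predicted 132. The jar is upright with its cap at (384,248), and the lemon, garlic and shaker are where they started.

```bash
python3 -c "from station import *; print(job_done())"
```

```text
the job is handed in; nothing more can be done
None
```

I set the jar upright out of the flap's way, pulled both supports fully out, released the latch and lowered the flap level onto the supports, then handed the job in at about 37 s with the lemon, garlic and salt shaker undisturbed.

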